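# Check the bench's latching stop button and re-arm it

### The job

Carry out the stop-button check: press the big mushroom head of the stop station in until it latches, and take your hand off it so that it is seen to stay down by itself; then push its grip bar round clockwise with a fingertip, without pinching the bar, until the latch lets go, and let the head come right out again. Finally press the round push-button on the small reset box fully in and let it go, leaving the glassware round about where it stands.

Things in the scene. Friction and masses are not known exactly. Their poses are not given: they have to be found in the camera images.
- station: the stop station: a grey box 120 x 120 mm, 52 mm high, on a 126 mm black foot, fixed to the bench. Origin: centre of its underside on the bench, z up. It carries the mushroom head on a vertical stem at its centre. At any yaw from -0.5 to 0.5 rad
- stop_top (a point): centre of the top of the grip bar of the mushroom head; moves and turns with the head; 116 mm above the bench when the head is out. The head is a black disc 92 mm across, 20 mm thick; the straight grip bar across its top is 74 mm long along this point's y, 14 mm wide along x, and stands 21 mm above the disc (24 mm at its ends). Press on the middle of the bar. z up
- stop_button (a joint): travel of the mushroom head, m: 0 = out, 0.012 = at its stop. A spring of 2 to 4 N pushes it out; the press takes less than 6 N. Pressed past about 0.010 it latches and rests at about 0.0095 when let go; let go earlier it comes out. Turning the head clockwise by about 0.4 rad or more frees the latch and the spring lifts the head
- stop_twist (a joint): turn of the mushroom head, rad: 0 = rest, positive clockwise seen from above, stop at 0.75. A light spring (about 0.05 N m at most) brings it back to 0 when let go
- lead_faces: the two faces of the grip bar that are pushed to turn it clockwise: on its +y half the face towards -x, on its -y half the face towards +x. Turns with the head; origin on the head's axis, 59 mm below point stop_top
- trail_faces: the other two long faces of the grip bar. Pushing on them turns the head anticlockwise, against its stop. Same origin as lead_faces
- reset_box: the reset box: a small grey box 66 x 80 mm, 40 mm high, fixed to the bench, with one round push-button on top. Origin: centre of its underside, z up. Station and reset box stand side by side, either one on the left
- reset_button_top (a point): centre of the top of the round push-button on the reset box (30 mm across), facing up
- reset_button (a joint): travel of the reset push-button, m: 0 = out, 0.006 = fully in (about 4 N); it springs back
- vial_a: glass sample vial with screw cap, 23 mm across, 52 mm high, standing loose on the bench; to be left alone. Origin: centre of its underside
- vial_b: glass sample vial with screw cap, 23 mm across, 52 mm high, standing loose on the bench; to be left alone. Origin: centre of its underside
- crucible: white crucible, 44 mm across, 36 mm high, standing loose on the bench; to be left alone. Origin: centre of its underside
- beaker: glass beaker, 57 mm across, 68 mm high, standing loose on the bench; to be left alone. Origin: centre of its underside
- petri_dish: glass petri dish, 85 mm across, 14 mm high, standing loose on the bench; to be left alone. Origin: centre of its underside
- bottle: amber reagent bottle, 54 mm across, 98 mm high, standing loose on the bench; to be left alone. Origin: centre of its underside
Things that resemble listed ones, but are neither listed nor needed, are in the scene too. There is more than one size of the station; the job needs the larger.

How it is judged:
By the outcome, as a careful person would: the job done as asked, in the order asked, and still so for the second after the job is handed in, with the robot touching nothing.
It also fails if it takes over 58 s, if anything falls off the work surface, if the arm or the gripper's body presses on something with over 40 N, if the wrist force passes 120 N, or if a joint passes its speed limit or range.

### The arm

A 7-joint arm with a two-finger parallel gripper is mounted at the origin on a cart in front of the work surface, level with it; the furniture and walls round the work are solid. World frame = base frame: x ahead of the robot, y to its left, z up, the work surface at z = 0. Lengths are in mm, angles in rad, forces in N, time in s.
With the tool pointing down it reaches from about 350 to 900 mm from the base axis. Payload 7.2 kg.
Tool frame: the origin (TCP) lies where the fingers leave the gripper's body, on its centre line; the fingertips stand tip_extent ahead of it and the grasp point (between the pads) lies 61 mm ahead of it (tip_extent is the distance from the TCP to the fingertips, in mm); z points along the fingers, y is the line along which they close (so a half turn about z gives the same grasp; the last joint's range is limited). The gripper opens to 88 mm and grips with 3 to 60 N. Pads are 20 mm wide; open, the fingers measure 115 mm over their backs; the gripper's body (75 mm by 178 mm) begins 61 mm behind the grasp point.
Start: joints at [-1.302, 0.411, -0.013, 1.596, 0.006, 1.134, -0.082], TCP at [206.552, 589.884, 302.653] pointing down, gripper open.
Joint ranges: [-2.95, 2.95], [-0.29, 1.99], [-1.47, 1.44], [0.14, 2.54], [-1.03, 4.17], [0.13, 1.85], [-2.86, 2.86]. Speed limits (rad/s): [2.39, 2.39, 3.01, 3.01, 3.14, 3.14, 3.14].

### API

Orientations are given as a 3x3 rotation matrix whose columns are the frame's x, y, z axes.
In Python, from bench import sense, snapshot, camera_params, close_job, tip_extent gives the robot as it stands.
- The arm moves only by the shell command python3 -m jog 'ROWS' [OPENING] [FORCE]. ROWS is JSON, one flat list of numbers, 6 for each row, row after row: the shift along the world's x, y, z in m, then the turn, a rotation vector about the world's x, y, z in rad. In form: [tx, ty, tz, rx, ry, rz, tx, ty, tz, rx, ry, rz, ...]. A call has 1 to 20 rows; each row is the pose to reach, as a shift and turn from the pose commanded when the call began; what a row does not reach only later rows make up. A row lasts 1/8 s, in which the tool goes at most 62.5 mm and 10.7 degrees, less where a joint would pass 70% of its speed; a pose out of reach is approached as far as the arm can. A call with a gripper value outside its range is refused whole. OPENING is the closure, from 0 (fully open) to 1 (shut), set as the call begins (- or left out, the last holds). The fingers move at their own pace and stop on an object; FORCE is the grip in N (left out, the last holds). Time passes only in rows, so rows that repeat a pose let the fingers close. It gives the time, the measured TCP pose, the force, the opening and the grip force at its end, in the units of the state.
- sense(): the state, without advancing time (a new reading comes with each control period).
- snapshot(name): name is "side" or "top" or "wrist"; returns (picture, depth): 384x512x3 uint8, red, green, blue; 384x512 float32, mm along the optical axis (not along the pixel's ray), 0 where there is no reading.
- camera_params(name): a dict with "fx", "fy", "cx", "cy" (pixels), "R" (3x3) and "t" (3): a world point X has camera coordinates R X + t. Camera axes: x right, y down, z forward; pixel columns grow to the right and rows downward; lengths in mm; the calibration is good to about 2 mm. The wrist camera is an equidistant fisheye: a pixel r from the principal point sees the ray r / f radians off the axis. A picture is of the moment at which its call begins: read the wrist's pose just before it. camera_params takes no time and is no camera call; for the wrist camera it gives the pose at the moment of the call.
- close_job(): hands the job in; it is judged then, once.
The state is a dict: "t": time; "joint_pos": joint angles; "qd": joint speeds; "effort": joint torques, N m; "eef_pos": TCP position; "eef_rot": TCP orientation; "wrist_force": force on the tool from outside, world axes, zero at the start; "torque": the same for the moment, N m; "finger_gap": finger opening in mm; "gripper_force": force on a finger pad.
Only numpy, scipy, OpenCV 4.12 (cv2) and the standard library are available. Lean on these libraries where they do the work, as an engineer would, in place of code of your own. Each camera call takes 0.05 s, during which the arm holds its last target. There are 200 camera calls.

## Working session

There is one attempt and no reset: what is moved stays moved. The work goes in short steps, Python scripts to look and compute and a shell command to move; the robot and the scene stay as the last step left them, time stands still between calls to the robot, and variables do not carry over. Pictures are saved under pics/ and viewed, at most 10 in all, crops included, and the job is handed in when it is done.

```bash
mkdir -p pics
python3 - <<'E'
from bench import *
import cv2,numpy as np
s=sense();print(s,tip_extent)
for n in("top","side"):
    p,d=snapshot(n);np.savez(f"{n}0.npz",p=p,d=d);cv2.imwrite(f"pics/{n}0.png",p[:,:,::-1]);print(n,camera_params(n))
E
```

```text
{'t': 0.0, 'joint_pos': array([-1.30225915,  0.41188072, -0.01267985,  1.59702286,  0.00562384,
        1.13429933, -0.0822338 ]), 'qd': array([ 1.49592323e-03, -6.09180099e-04,  7.70864208e-05, -7.70892644e-04,
       -4.34902923e-04, -5.43467934e-04,  3.67816040e-04]), 'effort': array([-8.69573832e-04, -5.87956882e+01,  6.40663840e-01, -2.91083872e+01,
       -5.40772523e-02,  1.81300548e-02,  1.36949629e-04]), 'eef_pos': array([206.43732194, 589.53066585, 301.82978359]), 'eef_rot': array([[-9.43828308e-01,  3.30436047e-01, -3.80314754e-04],
       [ 3.30436234e-01,  9.43827082e-01, -1.52820538e-03],
       [-1.46022781e-04, -1.56803327e-03, -9.99998760e-01]]), 'wrist_force': array([ 0.6070288 ,  0.85868646, -0.16467901]), 'torque': array([ 0.0338225 , -0.01029734,  0.00989977]), 'gripper_force': 0.0, 'finger_gap': 87.99904448479325} 80.0
top {'fx': 358.52765144804397, 'fy': 358.52765144804397, 'cx': 256.19843480786346, 'cy': 191.07118959216942, 'R': array([[ 0.00306518, -0.99987662, -0.01540641],
       [-0.99671717, -0.00180832, -0.08094205],
       [ 0.0809042 ,  0.01560394, -0.99659973]]), 't': array([   7.1232756 ,  586.99317735, 1136.22047615])}
side {'fx': 397.2246092251762, 'fy': 397.2246092251762, 'cx': 259.99967411293306, 'cy': 193.51870142856876, 'R': array([[-0.9735242 , -0.22856342,  0.00306549],
       [-0.12041533,  0.50139577, -0.85679778],
       [ 0.19429561, -0.8344825 , -0.51564346]]), 't': array([ 556.09125781,  143.13517447, 1075.22986993])}
```

View pics/top0.png

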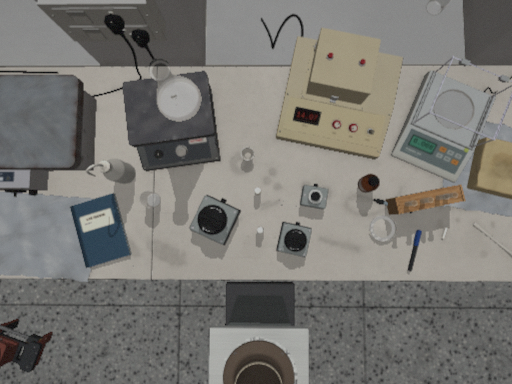

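View pics/side0.png

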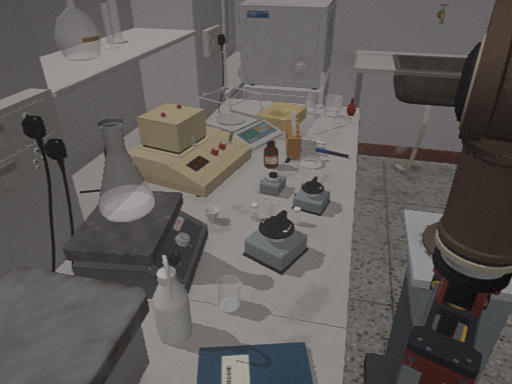

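The top view shows two candidate stations, at (214,219) and (295,239). The left one is clearly larger (about 40 px box against 30 px), so it fits the 120 mm station. The reset box is at (315,196), and the vials are at (258,190) and (260,231). I'll measure from depth and confirm in a crop.

```bash
cat > h.py <<'E'
import numpy as np,cv2
from bench import *
def cloud(n,p,d,c=None):
    c=c or camera_params(n)
    v,u=np.mgrid[:384,:512]
    X=np.stack([(u-c['cx'])/c['fx']*d,(v-c['cy'])/c['fy']*d,d],-1)
    W=(X-c['t'])@c['R']; W[d<=0]=np.nan
    return W
E
python3 - <<'E'
from h import *
z=np.load("top0.npz");p,d=z['p'],z['d'];W=cloud("top",p,d)
def box(name,u0,u1,v0,v1,zlo,zhi):
    S=np.zeros((384,512),bool);S[v0:v1,u0:u1]=1
    m=S&(W[...,2]>zlo)&(W[...,2]<zhi)
    P=W[m][:,:2].astype(np.float32)
    print(name,len(P),cv2.minAreaRect(P),np.median(P,0),"maxz",np.nanmax(W[...,2][S]))
box("big box",188,245,190,250,40,62);box("big disc",188,245,190,250,70,98);box("big bar",188,245,190,250,103,130)
box("big all",188,245,190,250,20,130)
box("small",274,315,218,260,25,60);box("small all",274,315,218,260,20,130)
box("reset",298,332,182,212,28,46);box("reset btn",298,332,182,212,47,80)
a=cv2.resize(p[170:265,185:345],None,fx=5,fy=5,interpolation=cv2.INTER_CUBIC)
cv2.imwrite("pics/c1.png",a[:,:,::-1])
E
```

```text
big box 731 ((493.9723205566406, 142.15655517578125), (120.1703109741211, 120.18457794189453), 65.1430892944336) [493.072   130.15082] maxz 119.55832819940689
big disc 582 ((494.8995361328125, 140.89764404296875), (88.5416030883789, 88.85452270507812), 1.1387817859649658) [493.3683  140.64153] maxz 119.55832819940689
big bar 117 ((493.97564697265625, 141.66094970703125), (72.9043197631836, 13.960087776184082), 65.28063201904297) [493.25656 141.20593] maxz 119.55832819940689
big all 1475 ((500.0162658691406, 139.3565673828125), (120.1703109741211, 133.50660705566406), 65.1430892944336) [493.39984 135.34503] maxz 119.55832819940689
small 452 ((435.31768798828125, -114.15851593017578), (92.3170394897461, 99.5970687866211), 77.19979095458984) [ 437.35168 -105.34033] maxz 90.32472049152031
small all 873 ((436.86285400390625, -114.45510864257812), (92.41515350341797, 102.7376708984375), 77.32239532470703) [ 433.93542 -111.44956] maxz 90.32472049152031
reset 354 ((571.4149169921875, -177.83758544921875), (79.49129486083984, 72.59747314453125), 79.79098510742188) [ 567.2733  -172.88702] maxz 64.83149052100798
reset btn 157 ((568.0279541015625, -177.07846069335938), (42.42611312866211, 42.72293472290039), 46.38921356201172) [ 566.68256 -175.66444] maxz 64.83149052100798
```

View pics/c1.png

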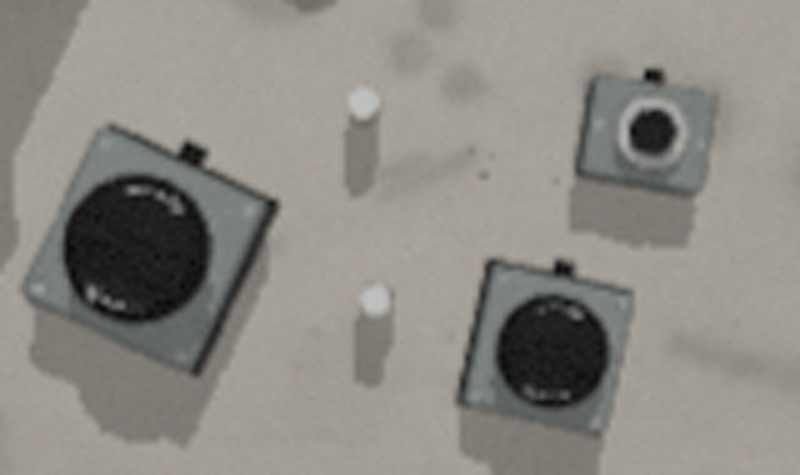

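The crop confirms it. The station at (214,219) measures 120 mm, top about 117 mm high, so it is the larger one and the one needed. The other, at (295,239), measures about 92 mm and 90 mm high, so it is the smaller lookalike. The reset box with its round black button is at (315,196). Next I'll measure the bar direction and the button's height.

```bash
python3 - <<'E'
from h import *
z=np.load("top0.npz");p,d=z['p'],z['d'];W=cloud("top",p,d)
S=np.zeros((384,512),bool);S[190:250,188:245]=1
P=W[S&(W[...,2]>103)];Q=P[:,:2]-P[:,:2].mean(0);w,v=np.linalg.eigh(Q.T@Q);print(P.mean(0),v[:,1],np.degrees(np.arctan2(v[1,1],v[0,1])),w)
t=Q@v[:,1]
for a in range(-36,36,12):
    k=(t>=a)&(t<a+12);print(a,np.median(P[k,2]).round(1),end=' ')
print()
c=np.array([567.5,-176.8]);R=np.linalg.norm(W[...,:2]-c,axis=-1)
for a,b in((0,6),(6,11),(11,15),(15,18),(18,22),(22,26)):
    k=(R>=a)&(R<b);print(a,b,k.sum(),np.round(np.nanpercentile(W[k][:,2],[10,50,90]),1))
g=p.astype(int).sum(-1);k=(R<18)&(W[...,2]>45)&(g<200);print("dark",k.sum(),W[k].mean(0),cv2.minEnclosingCircle(W[k][:,:2].astype(np.float32)))
for u,v in((258,190),(260,231)):print(W[v-3:v+4,u-3:u+4].reshape(-1,3)[W[v-3:v+4,u-3:u+4,2].argmax()])
# bench height check
k=(np.abs(W[...,2])<15)&(np.abs(W[...,0]-450)<80)&(np.abs(W[...,1]-20)<20);print("bench z",np.median(W[k][:,2]))
E
python3 -m jog '[0.02,-0.032,0,0,0,0, 0.05,-0.075,0,0,0,0, 0.08,-0.12,0,0,0,0, 0.11,-0.165,0,0,0,0, 0.135,-0.21,0,0,0,-0.02, 0.16,-0.255,0,0,0,-0.04, 0.19,-0.3,0,0,0,-0.06, 0.22,-0.345,0,0,0,-0.08, 0.25,-0.39,0,0,0,-0.094, 0.275,-0.43,0,0,0,-0.094, 0.2875,-0.448,0,0,0,-0.094, 0.2875,-0.448,0,0,0,-0.094, 0.2875,-0.448,0,0,0,-0.094, 0.2875,-0.448,0,0,0,-0.094]' 1 20
```

```text
[494.16564245 141.61672986 113.76532256] [0.41884021 0.90805995] 65.23861305055327 [ 1925.22032151 53632.19537255]
-36 114.3 -24 113.8 -12 115.0 0 114.0 12 113.5 24 113.9 
0 6 12 [56.2 60.2 62.2]
6 11 24 [58.4 61.5 63.5]
11 15 41 [52.2 59.8 61.9]
15 18 25 [48.5 50.3 53.9]
18 22 56 [46.6 50.3 53.3]
22 26 51 [36.9 39.8 47.1]
dark 59 [ 568.46579376 -175.4648749    60.63205259] ((568.4466552734375, -175.95489501953125), 13.351457595825195)
[591.00739079  -0.7362721   54.98681607]
[465.73693791 -10.40326497  55.79451181]
bench z -1.208550914384236
t: 1.85
eef_pos: [493.4, 143.3, 302.6]
eef_rot: [[-0.91, 0.416, -0.0], [0.416, 0.91, 0.0], [0.001, 0.0, -1.0]]
wrist_force: [-1.0, 0.4, -0.3]
finger_gap: 0.7
gripper_force: 0.0
```

The button top sits about 61 mm up, proud of its bezel. Next, the press on the bar's middle.

```bash
python3 -m jog '[0.001,-0.0015,-0.03,0,0,0, 0.001,-0.0015,-0.06,0,0,0, 0.001,-0.0015,-0.085,0,0,0, 0.001,-0.0015,-0.1,0,0,0, 0.001,-0.0015,-0.105,0,0,0, 0.001,-0.0015,-0.11,0,0,0, 0.001,-0.0015,-0.112,0,0,0, 0.001,-0.0015,-0.114,0,0,0, 0.001,-0.0015,-0.114,0,0,0]'
```

```text
t: 2.98
eef_pos: [495.1, 140.6, 188.9]
eef_rot: [[-0.909, 0.417, 0.0], [0.417, 0.909, 0.0], [-0.0, 0.001, -1.0]]
wrist_force: [-1.2, 0.4, 2.0]
finger_gap: 0.3
gripper_force: 1.1
```

```bash
python3 -m jog '[0,0,-0.001,0,0,0, 0,0,-0.002,0,0,0, 0,0,-0.003,0,0,0, 0,0,-0.004,0,0,0, 0,0,-0.004,0,0,0]'
```

```text
t: 3.6
eef_pos: [495.2, 140.4, 184.6]
eef_rot: [[-0.909, 0.418, 0.0], [0.418, 0.909, 0.0], [-0.0, 0.0, -1.0]]
wrist_force: [-0.7, 1.0, 2.5]
finger_gap: 0.6
gripper_force: 1.5
```

```bash
python3 -m jog '[0,0,-0.001,0,0,0, 0,0,-0.001,0,0,0]'; python3 -m jog '[0,0,-0.001,0,0,0, 0,0,-0.001,0,0,0]'
```

```text
t: 3.85
eef_pos: [495.3, 140.5, 184.2]
eef_rot: [[-0.909, 0.418, 0.001], [0.418, 0.909, 0.0], [-0.0, 0.001, -1.0]]
wrist_force: [-1.8, 1.4, 8.8]
finger_gap: 0.4
gripper_force: 4.2
t: 4.1
eef_pos: [495.6, 140.5, 184.0]
eef_rot: [[-0.909, 0.418, 0.001], [0.418, 0.909, 0.001], [-0.001, 0.001, -1.0]]
wrist_force: [-4.6, 0.1, 15.6]
finger_gap: 0.7
gripper_force: 8.0
```

The stop is reached, with the force rising to 15 N. I'm lifting off, moving beside the bar at height, and waiting.

```bash
python3 -m jog '[0,0,0.01,0,0,0, 0,0,0.03,0,0,0, 0,0,0.06,0,0,0, 0,0,0.1,0,0,0, 0,0.05,0.12,0,0,0, -0.03,0.1,0.12,0,0,0, -0.05,0.13,0.12,0,0,0, -0.05,0.13,0.12,0,0,0, -0.05,0.13,0.12,0,0,0, -0.05,0.13,0.12,0,0,0]'
python3 - <<'E'
from h import *
p,d=snapshot("side");W=cloud("side",p,d)
L=(W[...,:2]-[494.2,141.6]);x=L@[0.908,-0.418];y=L@[0.418,0.908];Z=W[...,2]
m=(abs(x)<5)&(abs(y)<30)&(Z>90)&(Z<130);print("bar",m.sum(),np.percentile(Z[m],[10,50,90]))
z=np.load("side0.npz");W=cloud("side",z['p'],z['d']);L=(W[...,:2]-[494.2,141.6]);x=L@[0.908,-0.418];y=L@[0.418,0.908];Z=W[...,2]
m=(abs(x)<5)&(abs(y)<30)&(Z>90)&(Z<130);print("before",m.sum(),np.percentile(Z[m],[10,50,90]))
cv2.imwrite("pics/s1.png",cv2.resize(p[130:300,190:390],None,fx=3,fy=3)[:,:,::-1])
E
```

```text
t: 5.35
eef_pos: [445.9, 269.0, 302.6]
eef_rot: [[-0.908, 0.42, 0.0], [0.42, 0.908, -0.001], [-0.0, -0.0, -1.0]]
wrist_force: [-0.4, 0.9, -0.6]
finger_gap: 0.6
gripper_force: 0.0
bar 81 [ 96.0764622 105.9085767 108.038838 ]
before 102 [100.43340618 114.32131919 116.59981027]
```

View pics/s1.png

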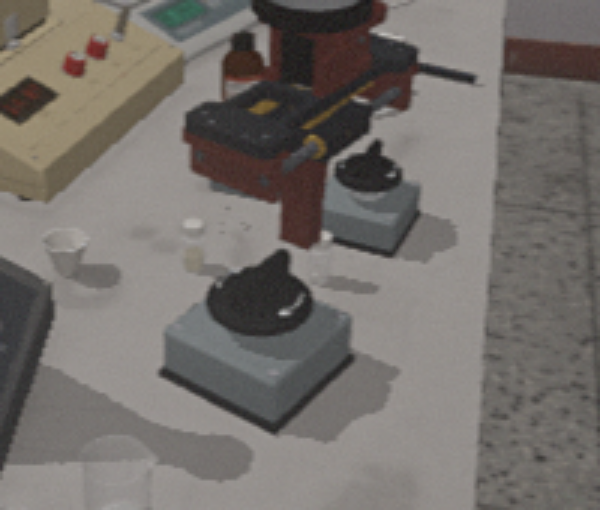

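The head stays down, with the bar top at 106 mm against 114 mm before, so it is latched. Next I go down beside the lead face.

```bash
python3 -m jog '[0.015,-0.04,0,0,0,0, 0.03,-0.08,0,0,0,0, 0.0355,-0.095,-0.03,0,0,0, 0.0355,-0.095,-0.07,0,0,0, 0.0355,-0.095,-0.1,0,0,0, 0.0355,-0.095,-0.115,0,0,0, 0.0355,-0.095,-0.1235,0,0,0, 0.0355,-0.095,-0.1235,0,0,0, 0.0355,-0.095,-0.1235,0,0,0]'
```

```text
t: 6.52
eef_pos: [481.1, 175.6, 180.0]
eef_rot: [[-0.909, 0.418, 0.001], [0.418, 0.909, 0.001], [-0.001, 0.001, -1.0]]
wrist_force: [0.9, -0.9, -0.6]
finger_gap: 0.5
gripper_force: 0.0
```

Run:
```python
import numpy as np
xl=np.array([.908,-.418]);yl=np.array([.418,.908]);c=np.array([494.2,141.6]);n=np.array([481.1,175.6])
for t in np.arange(0,.61,.1):
    x,y=-16.5,25;q=c+xl*(x*np.cos(t)+y*np.sin(t))+yl*(-x*np.sin(t)+y*np.cos(t));print(round(t,1),np.round(q-n,1))
```

```text
0.0 [ 8.6 -4.4]
0.1 [11.5 -4.1]
0.2 [14.5 -4.1]
0.3 [17.5 -4.4]
0.4 [20.5 -5. ]
0.5 [23.3 -5.9]
0.6 [26.1 -7. ]
```

```bash
python3 -m jog '[0.004,-0.002,-0.001,0,0,0, 0.0086,-0.0044,-0.001,0,0,0, 0.0115,-0.0041,-0.001,0,0,-0.1, 0.0145,-0.0041,-0.001,0,0,-0.2, 0.0175,-0.0044,-0.001,0,0,-0.3, 0.0175,-0.0044,-0.001,0,0,-0.3]'
```

```text
t: 7.28
eef_pos: [498.3, 171.3, 178.3]
eef_rot: [[-0.745, 0.667, 0.0], [0.667, 0.745, 0.0], [0.0, 0.0, -1.0]]
wrist_force: [-2.0, 2.9, 1.1]
finger_gap: 0.6
gripper_force: 0.9
```

```bash
python3 -m jog '[0.003,-0.0006,0,0,0,-0.1, 0.0058,-0.0015,0,0,0,-0.2, 0.0086,-0.0026,0,0,0,-0.3, 0.0086,-0.0026,0,0,0,-0.3, 0.0086,-0.0026,0,0,0,-0.3]'
python3 - <<'E'
from h import *
p,d=snapshot("side");W=cloud("side",p,d)
L=(W[...,:2]-[494.2,141.6]);r=np.linalg.norm(L,axis=-1);Z=W[...,2]
m=(r<46)&(Z>60)&(Z<125);print(np.percentile(Z[m],[10,50,90,98]))
cv2.imwrite("pics/s2.png",cv2.resize(p[170:280,220:340],None,fx=5,fy=5)[:,:,::-1])
E
```

```text
t: 7.9
eef_pos: [506.6, 168.8, 178.3]
eef_rot: [[-0.517, 0.856, 0.0], [0.856, 0.517, 0.001], [0.0, 0.0, -1.0]]
wrist_force: [-0.5, 3.7, 1.6]
finger_gap: 0.7
gripper_force: 1.7
[ 84.52543568  91.47280442 112.47719068 120.49888402]
```

View pics/s2.png

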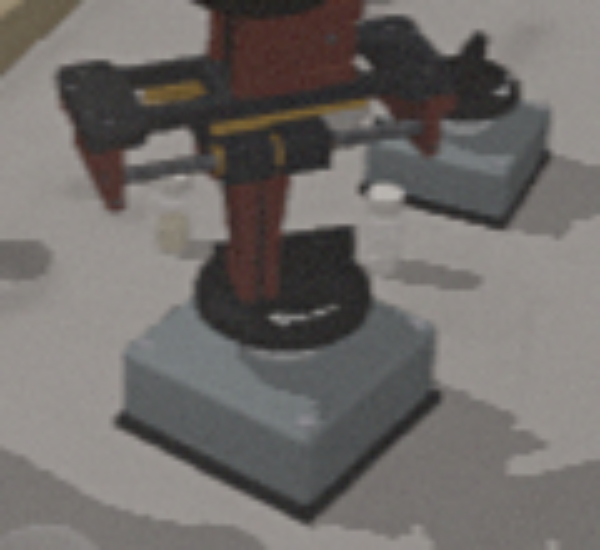

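The fingertip is against the bar and the head has turned by about 0.6 rad. I lift the finger straight off, then check that the head is out.

```bash
python3 -m jog '[0,0,0.002,0,0,0, 0,0,0.005,0,0,0, 0,0,0.01,0,0,0, 0,0,0.02,0,0,0, 0,0,0.06,0,0,0, 0,0,0.1,0,0,0.1, 0,-0.04,0.125,0,0,0.2, 0.01,-0.09,0.125,0,0,0.3, 0.02,-0.14,0.125,0,0,0.3, 0.03,-0.19,0.125,0,0,0.3, 0.04,-0.24,0.125,0,0,0.3, 0.05,-0.29,0.125,0,0,0.3, 0.06,-0.33,0.125,0,0,0.3, 0.062,-0.345,0.125,0,0,0.3, 0.062,-0.345,0.125,0,0,0.3, 0.062,-0.345,0.125,0,0,0.3]'
python3 - <<'E'
from h import *
for n in("top","side"):
    p,d=snapshot(n);W=cloud(n,p,d);z=np.load(n+"0.npz")
    for k,V in(("now",W),("start",cloud(n,z['p'],z['d']))):
        L=(V[...,:2]-[494.2,141.6]);r=np.linalg.norm(L,axis=-1);Z=V[...,2];y=L@[.418,.908];x=L@[0.908,-0.418]
        m=(abs(x)<5)&(abs(y)<30)&(Z>90)&(Z<130);q=(r<46)&(Z>103)&(Z<130)
        P=V[q][:,:2].astype(np.float32)
        print(n,k,m.sum(),np.percentile(Z[m],[10,50,90]).round(1),cv2.minAreaRect(P))
cv2.imwrite("pics/s3.png",p[:,:,::-1])
E
```

```text
t: 9.95
eef_pos: [568.7, -174.9, 303.2]
eef_rot: [[-0.746, 0.666, -0.0], [0.666, 0.746, 0.001], [0.001, 0.001, -1.0]]
wrist_force: [-0.1, 0.2, -0.1]
finger_gap: 0.8
gripper_force: 0.0
top now 67 [112.3 114.  116.7] ((493.9757385253906, 141.859375), (73.34782409667969, 13.8052978515625), 65.13751983642578)
top start 68 [111.5 114.5 117.1] ((493.97564697265625, 141.66094970703125), (72.9043197631836, 13.960087776184082), 65.28063201904297)
side now 100 [ 98.7 113.8 116.6] ((496.94976806640625, 144.66232299804688), (74.88096618652344, 16.52297592163086), 65.52379608154297)
side start 102 [100.4 114.3 116.6] ((496.4019775390625, 144.90042114257812), (74.46499633789062, 15.376562118530273), 65.62184143066406)
```

View pics/s3.png

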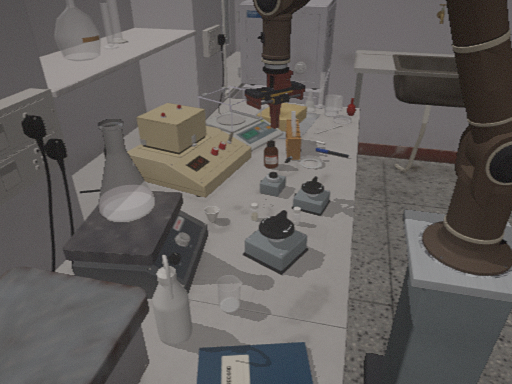

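The head is right out again (114 mm) and back at its rest angle, and the glassware is unmoved. Next is the reset button.

```bash
python3 -m jog '[0,0,-0.03,0,0,0, 0,0,-0.07,0,0,0, 0,0,-0.11,0,0,0, 0,0,-0.14,0,0,0, 0,0,-0.153,0,0,0, 0,0,-0.158,0,0,0, 0,0,-0.162,0,0,0, 0,0,-0.164,0,0,0, 0,0,-0.164,0,0,0]'; python3 -m jog '[0,0,-0.001,0,0,0, 0,0,-0.002,0,0,0, 0,0,-0.002,0,0,0]'
```

```text
t: 11.18
eef_pos: [569.3, -176.6, 139.9]
eef_rot: [[-0.745, 0.667, 0.002], [0.667, 0.745, 0.0], [-0.001, 0.001, -1.0]]
wrist_force: [-0.0, 1.4, 2.8]
finger_gap: 0.5
gripper_force: 1.1
t: 11.55
eef_pos: [569.2, -176.6, 137.5]
eef_rot: [[-0.745, 0.667, 0.001], [0.667, 0.745, -0.0], [-0.001, 0.001, -1.0]]
wrist_force: [1.3, 1.9, 2.9]
finger_gap: 0.5
gripper_force: 1.7
```

```bash
python3 -m jog '[0,0,-0.001,0,0,0, 0,0,-0.0015,0,0,0, 0,0,-0.0015,0,0,0]';python3 -m jog '[0,0,-0.001,0,0,0, 0,0,-0.0015,0,0,0, 0,0,-0.0015,0,0,0]'
```

```text
t: 11.92
eef_pos: [569.2, -176.6, 136.3]
eef_rot: [[-0.745, 0.667, 0.001], [0.667, 0.745, 0.0], [-0.001, 0.001, -1.0]]
wrist_force: [1.0, 1.0, 8.9]
finger_gap: 0.5
gripper_force: 4.3
t: 12.3
eef_pos: [569.3, -176.7, 136.1]
eef_rot: [[-0.745, 0.668, 0.002], [0.668, 0.745, 0.001], [-0.001, 0.002, -1.0]]
wrist_force: [-2.5, 2.7, 20.6]
finger_gap: 0.5
gripper_force: 10.1
```

The button is at its hard stop (20 N, tip at 56 mm, about 6 mm of travel). Now I release it and retreat.

```bash
python3 -m jog '[0,0,0.01,0,0,0, 0,0,0.03,0,0,0, 0,0,0.07,0,0,0, 0,0,0.12,0,0,0, 0,0,0.17,0,0,0, -0.02,0.05,0.19,0,0,0, -0.04,0.1,0.2,0,0,0, -0.06,0.15,0.2,0,0,0, -0.06,0.2,0.2,0,0,0, -0.06,0.2,0.2,0,0,0, -0.06,0.2,0.2,0,0,0, -0.06,0.2,0.2,0,0,0]'
python3 - <<'E'
from h import *
z=np.load("side0.npz")
p,d=snapshot("side")
for V in(cloud("side",z['p'],z['d']),cloud("side",p,d)):
    r=np.linalg.norm(V[...,:2]-[568.4,-175.7],axis=-1);m=(r<10)&(V[...,2]>45)&(V[...,2]<75);print("reset",m.sum(),np.median(V[m][:,2]))
    L=V[...,:2]-[494.2,141.6];m=(abs(L@[0.908,-0.418])<5)&(abs(L@[.418,.908])<30)&(V[...,2]>90)&(V[...,2]<130);print("bar",m.sum(),np.median(V[m][:,2]))
cv2.imwrite("pics/s4.png",cv2.resize(p[100:260,200:400],None,fx=3,fy=3)[:,:,::-1])
E
```

```text
t: 13.8
eef_pos: [508.5, 21.7, 333.9]
eef_rot: [[-0.743, 0.669, -0.001], [0.669, 0.743, -0.001], [-0.0, -0.001, -1.0]]
wrist_force: [-0.7, -0.1, -0.2]
finger_gap: 0.6
gripper_force: 0.0
reset 15 61.22429986968312
bar 102 114.32131919127703
reset 18 61.49074687747481
bar 98 114.13026235677533
```

View pics/s4.png

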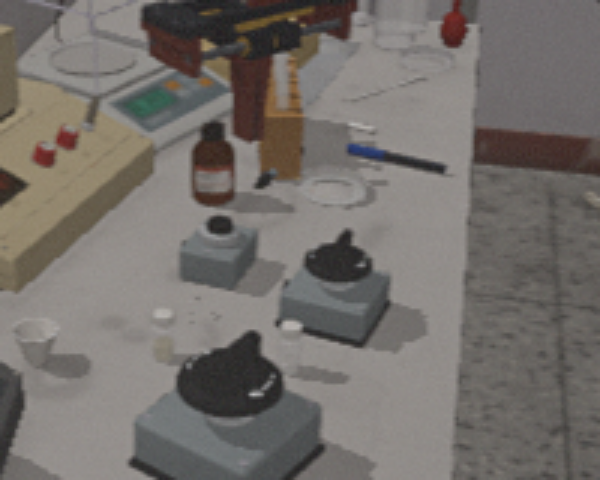

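The head and the reset button are both out, the glassware stands as before, and the arm is clear of everything.

```bash
python3 -c "
from bench import close_job
print(close_job())"
```

```text
the job is handed in; nothing more can be done
None
```

The stop-button check is done and handed in at about 14 s: the head latched and stayed down on its own, came right out when its bar was pushed clockwise, the reset button was pressed fully in and sprang back, and the glassware looks unmoved.

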